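# Load the sole press, shut it and work its lever

## Task

Lay the loose boot sole flat in the pocket of the open press, with its toe towards the lid's hinge. Swing the lid down until it is fully shut, without slamming it; only then push the press's sprung lever down to its stop and let it come back up to rest. Leave the sole pressed in place under the shut lid, and do not disturb the other things on the table.

Things in the scene. Friction and masses are not known exactly. Their poses are not given: they have to be found in the camera images.
- sole: loose brown rubber boot sole lying flat on the table, 140 long, 56 wide at the ball, 18 thick, 0.12 kg; rounded toe end, broader than the heel end. Origin: centre of its underside; x runs along it to the toe (toe end at x +70, heel end at -70), z up. Width is 40 with straight parallel sides from x -26 to 0 (the waist), 44 at the heel (round, centre x -48)
- sole_toe (a point): point at the toe end of the sole, at half its thickness (70 from the sole's origin)
- sole_waist (a point): middle of the sole's waist, at half its thickness (x -13 from its origin), where it is 40 wide: the place to grip
- press: grey bench press, fixed: bed 180 (x) by 120 (y) by 40 high, with a shallow pocket 153 by 67, 8 deep, central in its top; pump block at its right side (y -60 to -125, x -10 to 90, 75 high; gauge on it up to 88). Origin: centre of the bed's underside on the table; x points away from the robot to the lid's hinge, y left, z up
- pocket (a point): centre of the pocket's floor (32 above the table), axes as the press. The sole belongs here: its origin on this point, toe towards +x; it then stands 10 proud of the bed
- lid (a joint): hinge of the aluminium lid, rad: 0 = shut (level), grows as the free edge rises; 1.57 = upright. It starts about upright or leaning back a little. The hinge is stiff with friction: the lid stays at whatever angle it is left
- lid_hinge (a point): middle of the lid's hinge axis (along the press's y), at press x 90, 58 above the table; frame turns with the lid: x from free edge to hinge, z out of the outer face. The lid is a plate 180 long from the hinge, 120 wide, 10 thick (axis at mid thickness), with 12 deep lips under its sides and front edge. Shut, its upper face is 63 above the table
- lid_handle (a point): middle of the steel bar handle on the lid's free edge: bar 80 long across the lid, about 12 thick, 35 in front of the edge, 215 from the hinge axis in the plane of the lid
- lever (a joint): sprung lever at the right side of the press, rad: 0 = at rest (rising towards the robot at 57 degrees above level), grows as its grip is pushed down towards the robot; stop at 0.9 (nearly level). The spring brings it back to 0 when let go; about 4 N at the grip to start and 9 N at the stop
- lever_pivot (a point): point on the lever's pivot axis (along the press's y), at press x 40, y -150, 60 above the table
- lever_grip (a point): middle of the lever's black grip, a round bar 60 long and 22 thick across the lever (along the press's y), 150 from the pivot; rod of 12 thick below it. 186 above the table at rest, 75 at the stop
- last: beige shoe last (foot form), 140 long, 54 wide, 85 high, to be left alone; origin: centre of its underside, x to the toe
- boot_a: finished black boot standing, 140 long, 56 wide, 112 high; leave alone; origin under its middle, x to the toe
- boot_b: finished olive boot standing, same size; leave alone; origin under its middle, x to the toe
- bottle: clear water bottle, 64 across, 200 high; leave alone; origin at the centre of its base
- bowl: ochre bowl, 150 across, 60 high; leave alone; origin at the centre of its base
- tape: roll of tape lying flat, 100 across, 45 high; leave alone; origin at the centre of its underside
- hammer: hammer lying on the table; leave alone; origin near its middle on the table
Mind the look-alikes: they are no part of the job. Of the things that look like the sole, the middle-sized one is meant.

How it is judged:
By the outcome, as a careful person would: the job done as asked, in the order asked, and still so for the second after the job is handed in, with the robot touching nothing.
It also fails if it takes over 72 s, if anything falls off the work surface, if the arm or the gripper's body presses on something with over 40 N, if the wrist force passes 120 N, or if a joint passes its speed limit or range.

## Robot

A 6-joint arm with a two-finger parallel gripper is mounted at the origin on the work surface. World frame = base frame: x ahead of the robot, y to its left, z up, the work surface at z = 0. Lengths are in mm, angles in rad, forces in N, time in s.
With the tool pointing down it reaches from about 275 to 1000 mm from the base axis. Payload 8.4 kg.
Tool frame: the origin (TCP) lies between the finger pads; the fingertips stand 17 mm ahead of it and the grasp point (between the pads) lies 2 mm behind it; z points along the fingers, y is the line along which they close (so a half turn about z gives the same grasp; the last joint's range is limited). The gripper opens to 85 mm and grips with 20 to 120 N. Pads are 22 mm wide; open, the fingers measure 114 mm over their backs; the gripper's body (76 mm by 85 mm) begins 54 mm behind the grasp point. The pads swing forward as they close: fully open they stand 13 mm farther back than shut.
Start: joints at [-1.106, 0.353, 1.633, -0, 1.155, -0.002], TCP at [281.268, -558.136, 248.281] pointing down, gripper open.
Joint ranges: [-2.63, 2.63], [-0.92, 2.1], [0.06, 2.66], [-1.3, 4.44], [0, 2.69], [-3.02, 3.02]. Speed limits (rad/s): [2.22, 2.22, 2.79, 3.14, 3.14, 3.14].

## Interface

Orientations are given as [roll, pitch, yaw] about the fixed x, y, z axes, in that order (R = Rz(yaw) Ry(pitch) Rx(roll)).
In Python, from rig import sense, grab_frame, sign_off gives the robot as it stands. The module is installed in compiled form; this text tells all that it offers.
- The arm moves only by the tool send_rows, never from a script. Its argument "moves" is a list that holds one entry, the list of rows, each a list of 7 numbers: the shift along the world's x, y, z in m, then the turn, a rotation vector about the world's x, y, z in rad, then the opening, from -1 (shut) to 1 (fully open). In form: [[[dx, dy, dz, rx, ry, rz, jaw], ...]]. A call has 1 to 10 rows; each row shifts and turns the commanded pose from where the row before left it; what a row does not reach is not made up. A row lasts 1/10 s, in which the tool goes at most 50 mm and 8.59 degrees, less where a joint would pass 70% of its speed; a pose out of reach is approached as far as the arm can. A call with a gripper value outside its range is refused whole. The fingers move at their own pace and stop on an object; "grip_force" is the grip in N (left out, the last holds). Time passes only in rows, so rows that do not move let the fingers close. It gives the time, the measured TCP pose, the force, the opening and the grip force at its end, in the units of the state.
- sense(): the state, without advancing time (a new reading comes with each control period).
- grab_frame(name): name is "side" or "top"; returns a dict with "img" (384x512x3 uint8, red, green, blue), "mtx" (3x3 intrinsics, pixels), "rvec" (rotation vector, rad) and "tvec" (3), from world to camera coordinates, as OpenCV has them. Camera axes: x right, y down, z forward; pixel columns grow to the right and rows downward; lengths in mm; the calibration is good to about 2 mm. A picture is of the moment at which its call begins. There is no depth.
- sign_off(): hands the job in; it is judged then, once.
The state is a dict: "clock": time; "qpos": joint angles; "qvel": joint speeds; "joint_efforts": joint torques, N m; "eef_pos": TCP position; "tcp_rot": TCP orientation; "contact_force": force on the tool from outside, world axes, zero at the start; "wrist_torque": the same for the moment, N m; "opening": opening from 0.0 (shut) to 1.0 (fully open); "grasp_force": force on a finger pad.
Only numpy, scipy, OpenCV 4.12 (cv2) and the standard library are available. Lean on these libraries where they do the work, as an engineer would, in place of code of your own. Each camera call takes 0.05 s, during which the arm holds its last target. There are 200 camera calls.

## Working session

There is one attempt and no reset: what is moved stays moved. The work goes in short steps, Python scripts to look and compute and a tool call to move; the robot and the scene stay as the last step left them, time stands still between calls to the robot, and variables do not carry over. Pictures are saved under pics/ and viewed, at most 10 in all, crops included, and the job is handed in when it is done.

Besides the shell and the picture viewer there is one more tool, called after "Call:" as name(argument=value, ...), one argument or row to a line, values as JSON. send_rows: Moves the arm, as the interface text tells. Its arguments: {"type":"object","properties":{"moves":{"type":"array"},"grip_force":{"type":"number"}},"required":["moves"]}

```bash
mkdir -p pics; cat > h.py <<'E'
import numpy as np, cv2
from rig import sense, grab_frame, sign_off
def ray(f,uv,z):
    "pixel -> world point at height z"
    R=cv2.Rodrigues(np.array(f['rvec'],float))[0]; t=np.array(f['tvec'],float).ravel()
    d=R.T@np.linalg.inv(f['mtx'])@np.array([uv[0],uv[1],1.]); c=-R.T@t
    return c+d*(z-c[2])/d[2]
def proj(f,P):
    return cv2.projectPoints(np.array(P,float).reshape(-1,1,3),np.array(f['rvec'],float),np.array(f['tvec'],float),np.array(f['mtx'],float),None)[0].reshape(-1,2)
def save(n,im): cv2.imwrite('pics/'+n,cv2.cvtColor(im,cv2.COLOR_RGB2BGR))
E
python3 - <<'E'
from h import *
import pickle
fs={n:grab_frame(n) for n in('top','side')}
pickle.dump(fs,open('f0.pkl','wb'))
for n,f in fs.items():
    save(n+'0.png',cv2.resize(f['img'],(800,600),interpolation=cv2.INTER_CUBIC))
    R=cv2.Rodrigues(np.array(f['rvec'],float))[0];print(n,(-R.T@np.array(f['tvec']).ravel()).round(),R.round(2).tolist(),f['mtx'][0][0])
print(sense())
E
```

```text
top [ 432.   32. 1584.] [[0.0, -1.0, -0.01], [-1.0, -0.0, -0.08], [0.08, 0.01, -1.0]] 442.3133105224099
side [ 314. 1137.  752.] [[-0.98, -0.21, 0.03], [-0.13, 0.48, -0.87], [0.17, -0.85, -0.5]] 383.0620937068722
{'clock': 0.1, 'qpos': array([-1.10642246e+00,  3.53606836e-01,  1.63406026e+00, -1.93093087e-05,
        1.15522016e+00, -2.42933247e-03]), 'qvel': array([-0.0009944 , -0.00020383, -0.00266551,  0.00113724, -0.00280016,
        0.00029003]), 'joint_efforts': array([ 1.31086745e-04, -6.06355762e+01, -3.42821360e+01,  3.61680247e-05,
        3.93782029e-03,  3.55304769e-05]), 'eef_pos': array([ 281.06401468, -557.77249411,  247.61908027]), 'tcp_rot': array([-3.14029801e+00,  1.45105992e-05,  4.66811015e-01]), 'contact_force': array([ 0.05919904, -0.29978832,  0.24234751]), 'wrist_torque': array([0.0030411 , 0.01545678, 0.00142416]), 'grasp_force': 0.0, 'opening': 1.0017406331211507}
```

View pics/top0.png

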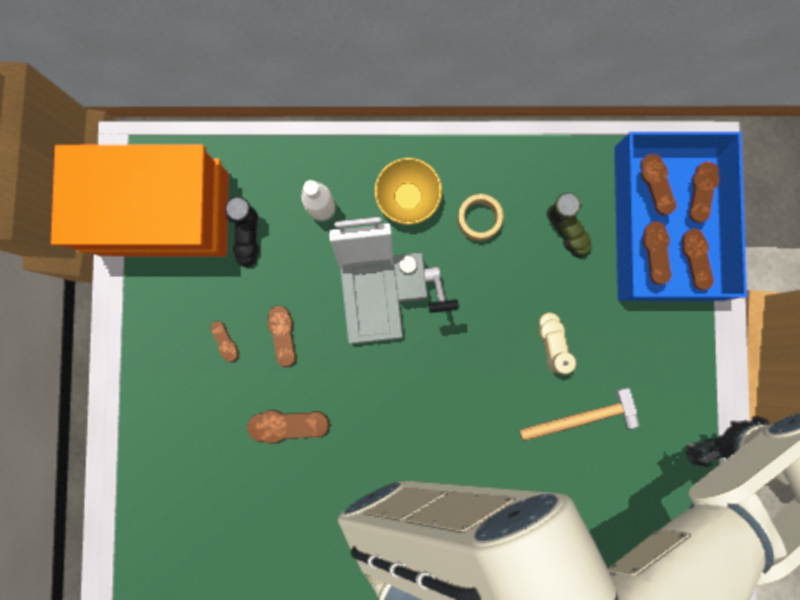

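View pics/side0.png

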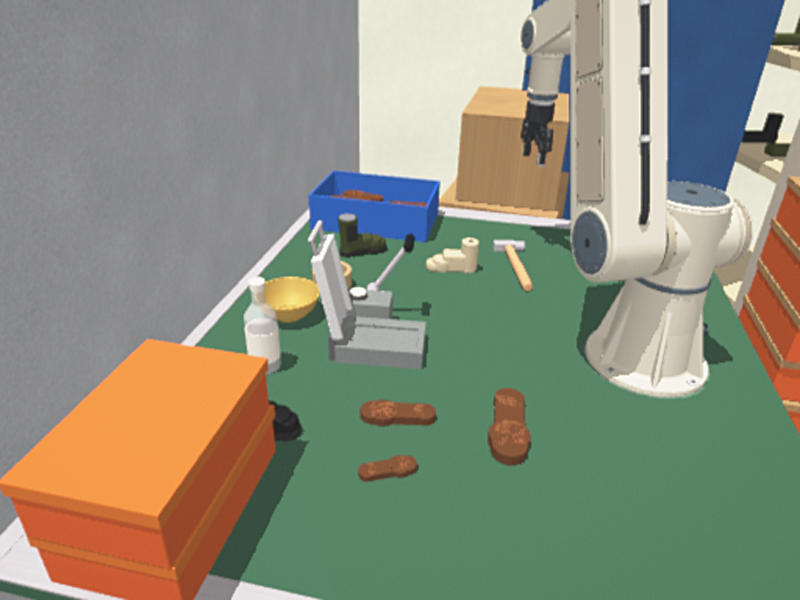

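Top view, 800x600 pixels: the sole look-alikes are a small one at (225,341), a middle one at (282,336), a large one at (288,426), and four in the blue box. The press is at (372,300), with its lid leaning back and its lever grip at (443,306). The middle one should be 140 long, so I'll check that in an enlarged crop.

```bash
python3 - <<'E'
from h import *
import pickle
fs=pickle.load(open('f0.pkl','rb'));f=fs['top'];im=f['img']
save('crop1.png',cv2.resize(im[125:285,125:305],None,fx=3.75*1.0,fy=3.75,interpolation=cv2.INTER_CUBIC))
# brown mask
hsv=cv2.cvtColor(im,cv2.COLOR_RGB2HSV)
m=cv2.inRange(hsv,(0,80,40),(14,255,220))
n,l,st,c=cv2.connectedComponentsWithStats(m)
for i in range(1,n):
    if st[i,4]>80:
        ys,xs=np.where(l==i)
        P=np.array([ray(f,(x,y),18)[:2] for x,y in zip(xs,ys)])
        r=cv2.minAreaRect(P.astype(np.float32)); print(c[i].round(1),st[i,4],[np.round(v,1) for v in r])
E
```

```text
[284.   70.8] 2934 [array([997.3, -60.6]), array([1641.7,   22.4]), np.float64(89.9)]
[115.9 143.2] 1680 [array([785.9, 640.2]), array([252.5, 409.6]), np.float64(0.1)]
[420.9 116.9] 476 [array([ 826. , -553.7]), array([140.2,  54.7]), np.float64(16.6)]
[450.1 121.8] 459 [array([ 807.4, -659.5]), array([ 54.3, 137.8]), np.float64(82.7)]
[420.6 160.8] 476 [array([ 667.3, -546.2]), array([139.9,  53.7]), np.float64(1.0)]
[446.4 165. ] 462 [array([ 652.6, -636.9]), array([134.9,  54.2]), np.float64(6.6)]
[180.3 214.4] 425 [array([475.8, 305.9]), array([133.6,  50.9]), np.float64(6.3)]
[143.4 218.7] 213 [array([462.6, 435.9]), array([94.3, 34.7]), np.float64(27.8)]
[183.2 272.2] 782 [array([272.8, 287.6]), array([ 66., 176.]), np.float64(0.3)]
```

View pics/crop1.png

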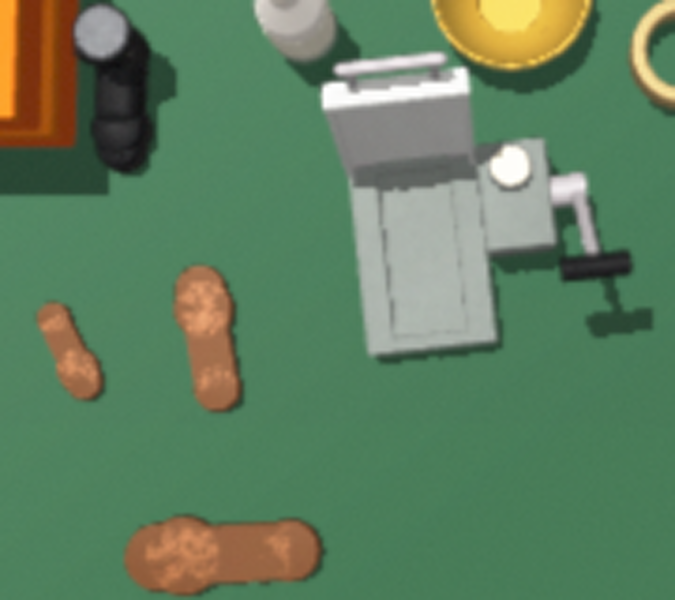

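The middle sole measures about 137x54 against 140x56, so it is the one meant; its neighbours are 94 and 176 long. Its toe, the broader end, is at crop (198,266) and points away from the robot. The bed's near corners are at crop (370,352) and (496,341). Next I'll fit exact poses for both.

```bash
cat > fit.py <<'E'
from h import *
from scipy.optimize import minimize
def outline():
    a=np.linspace(0,2*np.pi,60)
    S=np.zeros((400,400),np.uint8)  # 2px/mm... built by union raster, 0.5 mm
    c=lambda x,y:(int(round(200+2*x)),int(round(200+2*y)))
    cv2.circle(S,c(-48,0),44,255,-1);cv2.circle(S,c(42,0),56,255,-1)
    cv2.fillPoly(S,[np.array([c(-48,-20),c(0,-20),c(30,-28),c(42,-28),c(42,28),c(30,28),c(0,20),c(-48,20)])],255)
    k=max(cv2.findContours(S,cv2.RETR_EXTERNAL,cv2.CHAIN_APPROX_NONE)[0],key=len)[:,0,:]
    return (k-200)/2.
O=outline()
def render(f,p,z0,win,ss=8,h=18):
    x0,y0,x1,y1=win; M=np.zeros(((y1-y0)*ss,(x1-x0)*ss),np.uint8)
    c,s=np.cos(p[2]),np.sin(p[2]); W=O@np.array([[c,s],[-s,c]])+p[:2]
    for z in np.linspace(z0,z0+h,4):
        q=proj(f,np.c_[W,np.full(len(W),z)])
        cv2.fillPoly(M,[np.round((q-[x0,y0]+.5)*ss*16).astype(np.int32)],255,shift=4)
    return cv2.resize(M,(x1-x0,y1-y0),interpolation=cv2.INTER_AREA)/255.
def fitsole(fs,wins,p0,z0,bg):
    obs={}
    for n,w in wins.items():
        im=fs[n]['img'][w[1]:w[3],w[0]:w[2]].astype(float)
        v=im[...,0]-im[...,1]   # red minus green
        lo,hi=np.percentile(v,20),np.percentile(v,92); obs[n]=np.clip((v-lo)/(hi-lo)*1.2-.1,0,1)
    cost=lambda p:sum(((render(fs[n],p,z0,w)-obs[n])**2).sum() for n,w in wins.items())
    r=minimize(cost,p0,method='Nelder-Mead',options=dict(initial_simplex=np.array([p0]+[np.array(p0)+d for d in np.diag([8,8,.1])]),maxiter=200))
    return r.x,r.fun
E
python3 - <<'E'
from fit import *
import pickle
fs=pickle.load(open('f0.pkl','rb'))
w=dict(top=(165,190,197,240))
print('top',fitsole(fs,w,[476,306,.15],0,0))
w=dict(top=(165,190,197,240),side=(222,250,285,276))
print('both',fitsole(fs,w,[476,306,.15],0,0))
print('side',fitsole(fs,dict(side=w['side']),[476,306,.15],0,0))
# press edges
f=fs['top'];im=f['img'].astype(float);g=im[...,1]-im[...,0]
def cross(v,rising):
    lo,hi=v.min(),v.max();t=(lo+hi)/2
    i=[k for k in range(len(v)-1) if (v[k]-t)*(v[k+1]-t)<=0][0];return i+(v[i]-t)/(v[i]-v[i+1])
L=[ray(f,(214+cross(g[r,214:230],0),r),40)[:2] for r in range(178,214)]
F=[ray(f,(c,212+cross(g[212:226,c],1)),40)[:2] for c in range(228,254)]
def line(P,v):
    P=np.array(P);x,y=(P[:,0],P[:,1]) if v else (P[:,1],P[:,0])
    for _ in range(3):
        k=np.polyfit(x,y,1);r=y-np.polyval(k,x);q=abs(r)<2.5;x,y=x[q],y[q]
    return k,r.std(),len(x)
a=line(L,1);b=line(F,0);print(a,b,'yaw',np.arctan(a[0][0]),-np.arctan(b[0][0]))
th=np.arctan(a[0][0])
# corner near-left
A=np.array([[a[0][0],-1],[1,-b[0][0]]]);cn=np.linalg.solve(A,[-a[0][1],b[0][1]])
R=np.array([[np.cos(th),-np.sin(th)],[np.sin(th),np.cos(th)]]);o=cn+R@[90,-60]
print('corner',cn,'press origin',o)
for n in('top','side'):
    T=lambda P:[*(R@P[:2]+o),P[2]]
    print(n,proj(fs[n],[T(p) for p in [(-90,60,40),(-90,-60,40),(-90,60,0),(90,60,40),(40+81.7*-1,-150,186),(90,60,58),(90,-60,58),(-76.5,33.5,40)]]).round(1).tolist())
E
```

```text
top (array([4.75152700e+02, 3.05413453e+02, 1.87813638e-01]), np.float64(11.688826916320602))
both (array([4.75893855e+02, 3.05109088e+02, 1.93612964e-01]), np.float64(42.56589109392661))
side (array([4.76318681e+02, 3.04735368e+02, 1.95524973e-01]), np.float64(28.34790480959775))
(array([ 0.11492919, 99.24294299]), np.float64(0.24167981001268532), 36) (array([-1.19169778e-01,  4.70579052e+02]), np.float64(0.6418946171185254), 26) yaw 0.1144271372517221 0.11861040970408182
corner [452.55407282 151.25461455] press origin [548.81616025 101.92297639]
top [[222.7, 221.2], [256.9, 217.4], [223.6, 221.4], [217.3, 170.3], [283.5, 198.0], [216.9, 169.6], [251.2, 165.8], [229.9, 216.5]]
side [[272.1, 226.1], [274.2, 205.8], [271.5, 236.2], [216.1, 221.7], [263.8, 155.4], [216.0, 217.0], [222.5, 197.5], [268.4, 221.0]]
```

```bash
cat > ov.py <<'E'
from h import *
def over(f,o,th,win,k):
    R=np.array([[np.cos(th),-np.sin(th)],[np.sin(th),np.cos(th)]])
    T=lambda P:np.array([[*(R@np.array(p[:2])+o),p[2]] for p in P])
    im=cv2.resize(f['img'][win[1]:win[3],win[0]:win[2]],None,fx=k,fy=k,interpolation=cv2.INTER_CUBIC)
    B=lambda a,b,z,x0=0,y0=0:[(x0+s*a,y0+t*b,z) for s,t in((-1,-1),(-1,1),(1,1),(1,-1))]
    for P,c in((B(90,60,40),(255,0,0)),(B(76.5,33.5,40),(255,255,0)),(B(50,32.5,75,40,-92.5),(0,255,255)),([(-41.7,-120,186),(-41.7,-180,186)],(255,0,255)),([(-90,60,0),(-90,-60,0)],(0,0,255))):
        q=(proj(f,T(P))-[win[0],win[1]]+.5)*k-.5
        cv2.polylines(im,[np.round(q*16).astype(np.int32)],len(P)>2,c,1,cv2.LINE_AA,4)
    return im
E
python3 - <<'E'
from ov import *
import pickle
fs=pickle.load(open('f0.pkl','rb'))
o=np.array([551.5,102]);th=.116
a=over(fs['top'],o,th,(205,155,305,230),5);b=over(fs['side'],o,th,(200,145,300,240),5)
h=max(len(a),len(b));pad=lambda i:cv2.copyMakeBorder(i,0,h-len(i),0,0,cv2.BORDER_CONSTANT)
c=np.hstack([pad(a),pad(b)]);save('ov1.png',cv2.resize(c,None,fx=.8,fy=.8,interpolation=cv2.INTER_AREA))
E
```

```text
(no output)
```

View pics/ov1.png

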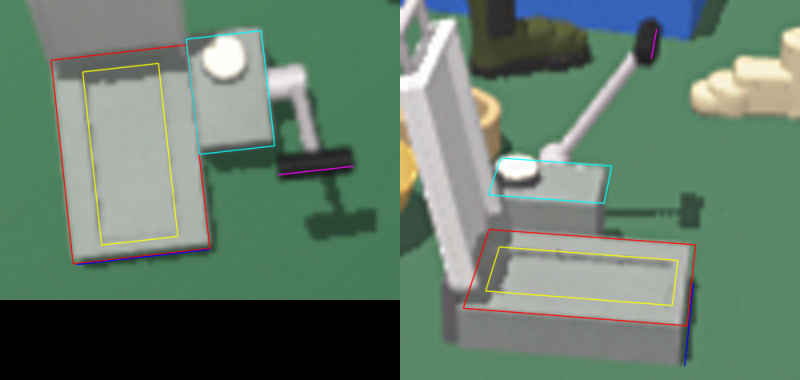

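The overlay is close, with the edges about 1 px off in both views and the grip about 2 px farther away. I'll refine it by fitting the edges in both views.

```bash
cat > pfit.py <<'E'
from h import *
from scipy.optimize import minimize
from scipy.ndimage import map_coordinates, gaussian_filter
def T(o,th,P):
    R=np.array([[np.cos(th),-np.sin(th)],[np.sin(th),np.cos(th)]]);P=np.array(P,float)
    return np.c_[P[:,:2]@R.T+o,P[:,2]]
seg=lambda a,b:[tuple(np.array(a)+(np.array(b)-a)*t) for t in np.linspace(.06,.94,40)]
E={'top':[seg((-90,60,40),(70,60,40)),seg((-90,60,40),(-90,-60,40)),seg((-10,-60,75),(-10,-125,75)),seg((-10,-125,75),(30,-125,75)),seg((-76.5,-33.5,40),(60,-33.5,40)),seg((-90,-60,40),(-15,-60,40))],
 'side':[seg((-90,60,0),(-90,60,40)),seg((-90,60,40),(-90,-60,40)),seg((-90,60,40),(90,60,40)),seg((-90,60,0),(90,60,0)),seg((-76.5,-33.5,40),(60,-33.5,40))]}
def pfit(fs,p0,views):
    G={}
    for n in views:
        im=gaussian_filter(fs[n]['img'].astype(float),(.7,.7,0))
        G[n]=np.sqrt(sum((np.gradient(im,axis=a)**2).sum(2) for a in(0,1)))
    def cost(p):
        s=0
        for n in views:
            for e in E[n]:
                q=proj(fs[n],T(p[:2],p[2],e)); v=map_coordinates(G[n],[q[:,1],q[:,0]],order=1)
                s-=np.minimum(v,60).mean()
        return s
    return min((minimize(cost,np.array(p0)+d,method='Nelder-Mead',options=dict(initial_simplex=np.array(p0)+d+np.vstack([np.zeros(3),np.diag([3,3,.03])]))) for d in([0,0,0],[3,-2,0],[-2,2,.01],[3,2,-.01])),key=lambda r:r.fun)
E
python3 - <<'E'
from pfit import *
import pickle
fs=pickle.load(open('f0.pkl','rb'))
for v in(['top'],['side'],['top','side']):
    r=pfit(fs,[551,102,.116],v);print(v,r.x.round(3),r.fun)
o,th=r.x[:2],r.x[2]
pr=lambda n,P:proj(fs[n],T(o,th,P)).round(1).tolist()
for n in('top','side'):
  print(n,'grip',pr(n,[(-41.7,-150,186)]))
  for lid in(1.5,1.6,1.7,1.8,1.9):
    P=[(90-215*np.cos(lid),y,58+215*np.sin(lid)) for y in(-40,0,40)]
    print(lid,pr(n,P))
E
```

```text
['top'] [5.56108e+02 1.02578e+02 1.16000e-01] -283.203998248914
['side'] [5.55575e+02 1.01953e+02 1.20000e-01] -164.6173816161493
['top', 'side'] [5.55615e+02 1.02508e+02 1.20000e-01] -447.10046429835944
top grip [[283.4, 195.6]]
1.5 [[243.8, 159.3], [230.6, 160.9], [217.3, 162.4]]
1.6 [[243.0, 152.2], [229.7, 153.8], [216.5, 155.4]]
1.7 [[242.2, 145.3], [229.0, 146.9], [215.8, 148.4]]
1.8 [[241.4, 138.7], [228.3, 140.2], [215.1, 141.8]]
1.9 [[240.7, 132.4], [227.6, 133.9], [214.5, 135.5]]
side grip [[261.7, 155.2]]
1.5 [[222.8, 142.7], [220.7, 147.9], [218.3, 153.3]]
1.6 [[216.1, 142.1], [213.7, 147.3], [211.1, 152.8]]
1.7 [[209.3, 142.2], [206.8, 147.4], [204.0, 152.8]]
1.8 [[202.7, 142.9], [200.0, 148.1], [197.1, 153.6]]
1.9 [[196.4, 144.3], [193.4, 149.4], [190.3, 154.9]]
```

Pose estimates:
- **Press:** (555.6, 102.5), yaw 0.119. The predicted grip pixel matches in both views.
- **Lid:** about 1.76 rad.
- **Sole:** (475.9, 305.1), yaw 0.192, which puts the waist at (463, 302.6).

Moving above the sole.

Call:
send_rows(
  moves=[
    [[0.0091,0.043,0,0,0,-0.0137,1],[0.0091,0.043,0,0,0,-0.0137,1],[0.0091,0.043,0,0,0,-0.0137,1],[0.0091,0.043,0,0,0,-0.0137,1],[0.0091,0.043,0,0,0,-0.0137,1],[0.0091,0.043,0,0,0,-0.0137,1],[0.0091,0.043,0,0,0,-0.0137,1],[0.0091,0.043,0,0,0,-0.0137,1],[0.0091,0.043,0,0,0,-0.0137,1],[0.0091,0.043,0,0,0,-0.0137,1]],
  ],
  grip_force=40,
)

```text
clock: 1.1
eef_pos: [372.1, -126.4, 248.3]
tcp_rot: [3.142, -0.0, 0.329]
contact_force: [0.9, 0.0, 0.2]
opening: 0.998
grasp_force: 0.0
```

Call:
send_rows(
  moves=[
    [[0.0091,0.043,0,0,0,-0.0137,1],[0.0091,0.043,0,0,0,-0.0137,1],[0.0091,0.043,0,0,0,-0.0137,1],[0.0091,0.043,0,0,0,-0.0137,1],[0.0091,0.043,0,0,0,-0.0137,1],[0.0091,0.043,0,0,0,-0.0137,1],[0.0091,0.043,0,0,0,-0.0137,1],[0.0091,0.043,0,0,0,-0.0137,1],[0.0091,0.043,0,0,0,-0.0137,1],[0.0091,0.043,0,0,0,-0.0137,1]],
  ],
)

```text
clock: 2.1
eef_pos: [463.1, 303.8, 248.0]
tcp_rot: [3.141, 0.0, 0.193]
contact_force: [0.6, -0.1, 0.3]
opening: 0.999
grasp_force: 0.0
```

Call:
send_rows(
  moves=[
    [[0,0,-0.03,0,0,0,1],[0,0,-0.03,0,0,0,1],[0,0,0,0,0,0,1],[0,0,0,0,0,0,1]],
  ],
)

```text
clock: 2.5
eef_pos: [463.0, 301.6, 188.3]
tcp_rot: [3.141, 0.001, 0.193]
contact_force: [0.4, 1.2, 0.1]
opening: 1.004
grasp_force: 0.0
```

Call:
send_rows(
  moves=[
    [[0,0.001,-0.03,0,0,0,1],[0,0,-0.03,0,0,0,1],[0,0,-0.03,0,0,0,1],[0,0,-0.03,0,0,0,1],[0,0,-0.025,0,0,0,1],[0,0,-0.015,0,0,0,1],[0,0,-0.006,0,0,0,1],[0,0,0,0,0,0,1]],
  ],
)

```text
clock: 3.3
eef_pos: [463.8, 303.0, 22.8]
tcp_rot: [-3.141, -0.0, 0.193]
contact_force: [0.4, 0.3, 0.0]
opening: 1.003
grasp_force: 0.0
```

Call:
send_rows(
  moves=[
    [[0,0,0,0,0,0,-1],[0,0,0,0,0,0,-1],[0,0,0,0,0,0,-1],[0,0,0,0,0,0,-1],[0,0,0,0,0,0,-1],[0,0,0,0,0,0,-1],[0,0,0,0,0,0,-1],[0,0,0,0,0,0,-1]],
  ],
)

```text
clock: 4.1
eef_pos: [463.7, 303.2, 23.3]
tcp_rot: [-3.141, -0.001, 0.193]
contact_force: [-0.7, -0.4, 8.1]
opening: 0.459
grasp_force: 40.2
```

Call:
send_rows(
  moves=[
    [[0,0,0.01,0,0,0,-1],[0,0,0.015,0,0,0,-1],[0,0,0.025,0,0,0,-1],[0,0,0.03,0,0,0,-1],[0,0,0.02,0,0,0,-1],[0,0,0,0,0,0,-1],[0,0,0,0,0,0,-1]],
  ],
)

```text
clock: 4.8
eef_pos: [463.4, 302.9, 123.0]
tcp_rot: [-3.141, -0.001, 0.193]
contact_force: [0.3, -0.4, -2.1]
opening: 0.458
grasp_force: 41.1
```

```bash
python3 - <<'E'
from h import *
f=grab_frame('side');s=sense();p=s['eef_pos'];print(p,s['tcp_rot'],s['opening'])
u,v=proj(f,[p])[0].astype(int);w=f['img'][max(0,v-45):v+45,u-60:u+60]
save('held.png',cv2.resize(w,None,fx=6,fy=6,interpolation=cv2.INTER_CUBIC));print(u,v)
E
```

```text
[462.86355677 302.62747899 122.09521953] [3.14149159e+00 3.14415354e-04 1.92794681e-01] 0.45797573497309996
260 232
```

View pics/held.png

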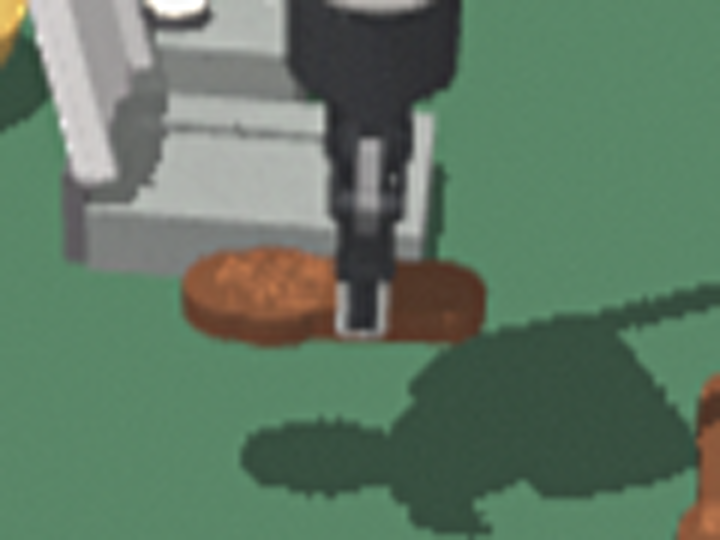

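The sole is held level at the waist, with its toe at crop (190,295) away from the robot. Carrying it to the pocket.

Call:
send_rows(
  moves=[
    [[0.008,-0.0202,0,0,0,-0.0074,-1],[0.008,-0.0202,0,0,0,-0.0074,-1],[0.008,-0.0202,0,0,0,-0.0074,-1],[0.008,-0.0202,0,0,0,-0.0074,-1],[0.008,-0.0202,0,0,0,-0.0074,-1],[0.008,-0.0202,0,0,0,-0.0074,-1],[0.008,-0.0202,0,0,0,-0.0074,-1],[0.008,-0.0202,0,0,0,-0.0074,-1],[0.008,-0.0202,0,0,0,-0.0074,-1],[0.008,-0.0202,0,0,0,-0.0074,-1]],
  ],
)

```text
clock: 5.85
eef_pos: [542.5, 99.8, 120.8]
tcp_rot: [3.141, 0.003, 0.119]
contact_force: [0.3, 0.7, -1.4]
opening: 0.452
grasp_force: 41.1
```

Call:
send_rows(
  moves=[
    [[0,0,-0.02,0,0,0,-1],[0,0,-0.02,0,0,0,-1],[0,0,-0.01,0,0,0,-1],[0,0,0,0,0,0,-1],[0,0,0,0,0,0,-1],[0,0,0,0,0,0,-1]],
  ],
)

```text
clock: 6.45
eef_pos: [543.7, 101.1, 72.9]
tcp_rot: [-3.142, -0.001, 0.119]
contact_force: [-0.1, 0.2, -0.5]
opening: 0.452
grasp_force: 41.1
```

Call:
send_rows(
  moves=[
    [[-0.0005,0,-0.005,0,0,0,-1],[0,0,-0.005,0,0,0,-1],[0,0,-0.004,0,0,0,-1],[0,0,0,0,0,0,-1],[0,0,0,0,0,0,-1]],
  ],
)

```text
clock: 6.95
eef_pos: [542.7, 100.8, 58.1]
tcp_rot: [-3.142, 0.0, 0.119]
contact_force: [-0.2, 0.4, -1.5]
opening: 0.459
grasp_force: 41.1
```

```bash
python3 - <<'E'
from ov import *
s=sense();print(s['eef_pos'],s['contact_force'])
a=[over(grab_frame(n),np.array([555.6,102.5]),.119,w,4) for n,w in(('top',(205,155,305,230)),('side',(200,160,300,240)))]
h=max(map(len,a));c=np.hstack([cv2.copyMakeBorder(i,0,h-len(i),0,0,cv2.BORDER_CONSTANT) for i in a]);save('place.png',c)
E
```

```text
[542.67711377 100.84845102  58.13308047] [-0.19013396  0.44209001 -1.54913125]
```

View pics/place.png

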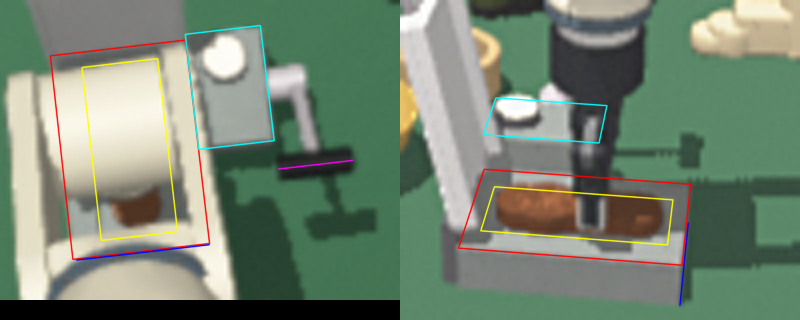

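The sole sits centred in the pocket outline in the side view, with its heel inside the near rim in the top view. Releasing it just above the floor.

Call:
send_rows(
  moves=[
    [[0,0,-0.001,0,0,0,-1],[0,0,0,0,0,0,0.15],[0,0,0,0,0,0,0.15],[0,0,0,0,0,0,0.25],[0,0,0,0,0,0,0.25],[0,0,0,0,0,0,0.25]],
  ],
)

```text
clock: 7.65
eef_pos: [542.8, 100.9, 57.3]
tcp_rot: [-3.142, -0.0, 0.119]
contact_force: [0.0, -0.2, -1.0]
opening: 0.624
grasp_force: 0.0
```

Call:
send_rows(
  moves=[
    [[0,0,0.01,0,0,0,0.25],[0,0,0.02,0,0,0,0.25],[0,0,0.03,0,0,0,0.25],[0,0,0.04,0,0,0,-1],[-0.02,0.01,0.04,0,0,0,-1],[-0.03,0.03,0.04,0,0,0,-1],[-0.03,0.045,0.04,0,0,0,-1],[-0.02,0.04,0.03,0,0,0,-1],[-0.02,0.04,0.02,0,0,0,-1],[0,0.04,0,0,0,0,-1]],
  ],
)

```text
clock: 8.65
eef_pos: [435.1, 289.0, 313.5]
tcp_rot: [-3.139, -0.005, 0.119]
contact_force: [1.3, 0.3, 0.3]
opening: 0.002
grasp_force: 0.0
```

```bash
python3 - <<'E'
from ov import *
from fit import fitsole
import pickle
s=sense();print(s['eef_pos'],s['tcp_rot'])
fs={n:grab_frame(n) for n in('top','side')};pickle.dump(fs,open('f1.pkl','wb'))
for w in(dict(top=(228,165,254,222)),dict(side=(220,195,275,224))): print(fitsole(fs,w,[555,102,.12],32,0))
a=[over(fs[n],np.array([555.6,102.5]),.119,w,4) for n,w in(('top',(205,135,305,230)),('side',(200,140,300,240)))]
h=max(map(len,a));c=np.hstack([cv2.copyMakeBorder(i,0,h-len(i),0,0,cv2.BORDER_CONSTANT) for i in a]);save('placed.png',c)
E
```

```text
[435.06379634 288.99166447 313.54299816] [-3.13892003 -0.00470901  0.11910687]
(array([5.54808758e+02, 1.01721525e+02, 1.19703508e-01]), np.float64(13.64849785222285))
(array([5.56174765e+02, 1.00060899e+02, 1.15554837e-01]), np.float64(33.51961339989427))
```

View pics/placed.png

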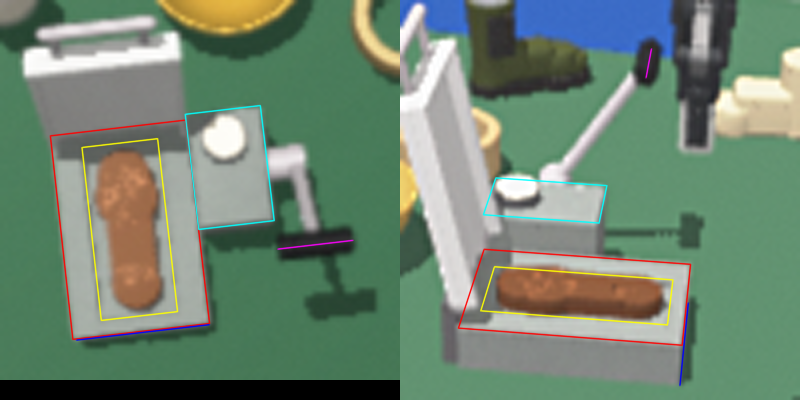

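The sole lies flat in the pocket and centred to about 1 mm, with its toe towards the hinge. The handle is at top crop (97,28), which gives a lid angle of about 1.77. Next the closed fingers go behind the bar; I'll compute the arc increments first.

```bash
python3 - <<'E'
import numpy as np
e=np.array([np.cos(.119),np.sin(.119)])
def rows(tcp):
    tcp=np.array(tcp);d=np.diff(tcp,axis=0);print(tcp[0].round(1),tcp[-1].round(1));print([[round(a[0]*e[0]/1000,4),round(a[0]*e[1]/1000,4),round(a[1]/1000,4)] for a in d])
B=lambda t:np.array([90-215*np.cos(t),58+215*np.sin(t)])
print('lid1');rows([B(t)+[17,5] for t in np.linspace(1.77,.75,18)])
print('lid2');rows([B(t)+[0,6+17] for t in list(np.linspace(.75,.2,10))+list(np.linspace(.17,0,7))])
w=lambda X,Y,Z:(555.6+X*e[0]-Y*e[1],102.5+X*e[1]+Y*e[0],Z)
print(w(*np.insert(B(.75)+[0,40],1,0)))
G=lambda l:np.array([40-150*np.cos(.995-l),60+150*np.sin(.995-l)])
print('lever');L=np.linspace(0,.9,13);A=np.deg2rad(np.linspace(40,90,13))
P=[G(l)+11*np.array([np.cos(a),np.sin(a)])+[11-8*l/.9,17] for l,a in zip(L,A)]
rows(P);print(w(P[0][0],-150,P[0][1]),w(P[-1][0],-150,P[-1][1]))
E
```

```text
lid1
[149.5 273.7] [-50.3 209.6]
[[np.float64(-0.0126), np.float64(-0.0015), np.float64(0.0022)], [np.float64(-0.0127), np.float64(-0.0015), np.float64(0.0014)], [np.float64(-0.0128), np.float64(-0.0015), np.float64(0.0006)], [np.float64(-0.0128), np.float64(-0.0015), np.float64(-0.0001)], [np.float64(-0.0128), np.float64(-0.0015), np.float64(-0.0009)], [np.float64(-0.0127), np.float64(-0.0015), np.float64(-0.0017)], [np.float64(-0.0126), np.float64(-0.0015), np.float64(-0.0024)], [np.float64(-0.0124), np.float64(-0.0015), np.float64(-0.0032)], [np.float64(-0.0122), np.float64(-0.0015), np.float64(-0.0039)], [np.float64(-0.0119), np.float64(-0.0014), np.float64(-0.0047)], [np.float64(-0.0116), np.float64(-0.0014), np.float64(-0.0054)], [np.float64(-0.0113), np.float64(-0.0014), np.float64(-0.0061)], [np.float64(-0.0109), np.float64(-0.0013), np.float64(-0.0068)], [np.float64(-0.0105), np.float64(-0.0013), np.float64(-0.0074)], [np.float64(-0.01), np.float64(-0.0012), np.float64(-0.008)], [np.float64(-0.0095), np.float64(-0.0011), np.float64(-0.0086)], [np.float64(-0.009), np.float64(
[... 1493 characters left out ...]
4(-0.0082), np.float64(-0.001), np.float64(-0.0085)], [np.float64(-0.0075), np.float64(-0.0009), np.float64(-0.009)], [np.float64(-0.0068), np.float64(-0.0008), np.float64(-0.0095)], [np.float64(-0.0061), np.float64(-0.0007), np.float64(-0.01)], [np.float64(-0.0053), np.float64(-0.0006), np.float64(-0.0103)], [np.float64(-0.0046), np.float64(-0.0005), np.float64(-0.0107)], [np.float64(-0.0038), np.float64(-0.0004), np.float64(-0.0109)], [np.float64(-0.0029), np.float64(-0.0004), np.float64(-0.0111)]]
(np.float64(551.3163041309346), np.float64(-49.080557735151984), np.float64(209.88450863196837)) (np.float64(467.83620344461434), np.float64(-59.061849279808314), np.float64(102.22857529518359))
```

Call:
send_rows(
  moves=[
    [[0.0284,-0.0167,0.0025,0,0,0,-1],[0.0284,-0.0167,0.0025,0,0,0,-1],[0.0284,-0.0167,0.0025,0,0,0,-1],[0.0284,-0.0167,0.0025,0,0,0,-1],[0.0284,-0.0167,0.0025,0,0,0,-1],[0.0284,-0.0167,0.0025,0,0,0,-1],[0.0284,-0.0167,0.0025,0,0,0,-1],[0.0284,-0.0167,0,0,0,0,-1],[0.0284,-0.0167,0,0,0,0,-1],[0.0284,-0.0167,0,0,0,0,-1]],
  ],
)

```text
clock: 9.75
eef_pos: [720.9, 118.6, 327.1]
tcp_rot: [3.141, 0.0, 0.118]
contact_force: [0.6, 0.2, -0.0]
opening: 0.0
grasp_force: 0.0
```

Call:
send_rows(
  moves=[
    [[0,0,-0.015,0,0,0,-1],[0,0,-0.02,0,0,0,-1],[0,0,-0.02,0,0,0,-1],[0,0,0,0,0,0,-1],[0,0,0,0,0,0,-1],[0,0,0,0,0,0,-1]],
  ],
)

```text
clock: 10.35
eef_pos: [720.4, 120.3, 273.1]
tcp_rot: [-3.141, -0.002, 0.119]
contact_force: [0.2, -0.8, 0.2]
opening: 0.003
grasp_force: 0.0
```

Call:
send_rows(
  moves=[
    [[-0.006,-0.0005,0,0,0,0,-1],[-0.005,-0.0005,0,0,0,0,-1],[-0.004,-0.0005,0,0,0,0,-1],[-0.004,-0.0005,0.0005,0,0,0,-1],[-0.004,-0.0005,0.0005,0,0,0,-1],[0,0,0,0,0,0,-1]],
  ],
)

```text
clock: 10.95
eef_pos: [697.4, 117.8, 273.7]
tcp_rot: [-3.141, -0.002, 0.119]
contact_force: [4.4, 0.8, 2.9]
opening: -0.001
grasp_force: 1.7
```

Contact at about 5 N. Pulling the lid along its arc.

Call:
send_rows(
  moves=[
    [[-0.0127,-0.0015,0.0014,0,0,0,-1],[-0.0128,-0.0015,0.0006,0,0,0,-1],[-0.0128,-0.0015,-0.0001,0,0,0,-1],[-0.0128,-0.0015,-0.0009,0,0,0,-1],[-0.0127,-0.0015,-0.0017,0,0,0,-1],[-0.0126,-0.0015,-0.0024,0,0,0,-1],[-0.0124,-0.0015,-0.0032,0,0,0,-1],[-0.0122,-0.0015,-0.0039,0,0,0,-1]],
  ],
)

```text
clock: 11.75
eef_pos: [595.8, 105.6, 262.6]
tcp_rot: [3.142, -0.0, 0.119]
contact_force: [2.9, 0.4, 2.1]
opening: 0.0
grasp_force: 1.3
```

Call:
send_rows(
  moves=[
    [[-0.0119,-0.0014,-0.0047,0,0,0,-1],[-0.0116,-0.0014,-0.0054,0,0,0,-1],[-0.0113,-0.0014,-0.0061,0,0,0,-1],[-0.0109,-0.0013,-0.0068,0,0,0,-1],[-0.0105,-0.0013,-0.0074,0,0,0,-1],[-0.01,-0.0012,-0.008,0,0,0,-1],[-0.005,-0.0006,-0.0043,0,0,0,-1],[0,0,0,0,0,0,-1]],
  ],
)

```text
clock: 12.55
eef_pos: [523.5, 96.9, 218.8]
tcp_rot: [3.141, 0.002, 0.119]
contact_force: [0.1, 0.1, -0.8]
opening: 0.001
grasp_force: 0.0
```

Call:
send_rows(
  moves=[
    [[0.01,0.001,0.005,0,0,0,-1],[0,0,0.02,0,0,0,-1],[0,0,0.03,0,0,0,-1],[-0.015,-0.002,0,0,0,0,-1],[-0.02,-0.002,0,0,0,0,-1],[0,0,-0.01,0,0,0,-1],[0,0,0,0,0,0,-1]],
  ],
)

```text
clock: 13.25
eef_pos: [500.2, 94.1, 264.1]
tcp_rot: [3.142, 0.001, 0.119]
contact_force: [1.0, -0.5, 0.1]
opening: -0.004
grasp_force: 0.0
```

```bash
python3 - <<'E'
from ov import *
s=sense();print(s['eef_pos'],s['contact_force'])
f=grab_frame('side');save('lid.png',over(f,np.array([555.6,102.5]),.119,(190,110,310,240),4.6))
e=np.array([np.cos(.119),np.sin(.119)])
for t in(.7,.8,.9):
    X=90-215*np.cos(t);print(t,((proj(f,[[555.6+X*e[0]-y*e[1],102.5+X*e[1]+y*e[0],58+215*np.sin(t)] for y in(-40,40)])-[190,110])*4.6).round().tolist())
E
```

```text
[500.20906726  94.06743846 264.09847604] [ 0.95022872 -0.50190422  0.11777823]
0.7 [[365.0, 264.0], [357.0, 319.0]]
0.8 [[345.0, 242.0], [336.0, 296.0]]
0.9 [[322.0, 222.0], [312.0, 275.0]]
```

View pics/lid.png

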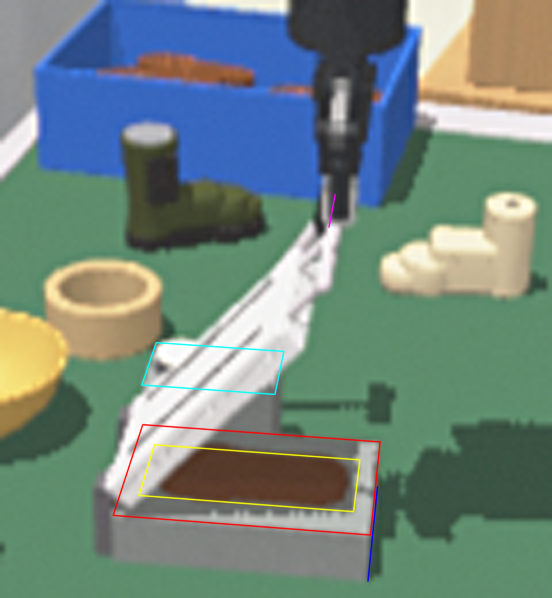

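The side view shows the lid held at about 0.85 rad, with the handle ends at crop (335,228) and (325,285) and the fingertips just above the bar. Lowering onto it and pushing along the arc.

Call:
send_rows(
  moves=[
    [[0,0,-0.01,0,0,0,-1],[0,0,-0.01,0,0,0,-1],[-0.006,-0.0007,-0.0078,0,0,0,-1],[-0.006,-0.0007,-0.008,0,0,0,-1],[-0.0086,-0.001,-0.0099,0,0,0,-1],[-0.008,-0.001,-0.0104,0,0,0,-1],[-0.0073,-0.0009,-0.0109,0,0,0,-1],[-0.0067,-0.0008,-0.0113,0,0,0,-1]],
  ],
)

```text
clock: 14.1
eef_pos: [456.3, 88.9, 185.4]
tcp_rot: [-3.142, 0.002, 0.119]
contact_force: [-2.4, -0.6, 4.4]
opening: -0.002
grasp_force: 1.9
```

Call:
send_rows(
  moves=[
    [[-0.006,-0.0007,-0.01,0,0,0,-1],[-0.0052,-0.0006,-0.01,0,0,0,-1],[-0.0045,-0.0005,-0.01,0,0,0,-1],[-0.0038,-0.0004,-0.01,0,0,0,-1],[-0.003,-0.0004,-0.01,0,0,0,-1],[-0.002,-0.0002,-0.01,0,0,0,-1]],
  ],
)

```text
clock: 14.7
eef_pos: [432.5, 86.1, 125.6]
tcp_rot: [3.142, 0.0, 0.119]
contact_force: [-1.5, -1.4, 2.1]
opening: -0.002
grasp_force: 1.0
```

Call:
send_rows(
  moves=[
    [[-0.001,0,-0.006,0,0,0,-1],[0,0,-0.006,0,0,0,-1],[0,0,-0.006,0,0,0,-1],[0,0,-0.005,0,0,0,-1],[0,0,-0.005,0,0,0,-1],[0,0,-0.004,0,0,0,-1],[0,0,-0.003,0,0,0,-1],[0,0,-0.003,0,0,0,-1],[0,0,-0.002,0,0,0,-1]],
  ],
)

```text
clock: 15.6
eef_pos: [431.9, 86.2, 86.3]
tcp_rot: [-3.142, -0.0, 0.119]
contact_force: [-1.1, 0.2, 1.8]
opening: -0.004
grasp_force: 0.8
```

Call:
send_rows(
  moves=[
    [[0,0,-0.0015,0,0,0,-1],[0,0,-0.0015,0,0,0,-1],[0,0,-0.001,0,0,0,-1],[0,0,0,0,0,0,-1]],
  ],
)

```text
clock: 16.0
eef_pos: [432.0, 86.2, 82.4]
tcp_rot: [-3.142, -0.0, 0.119]
contact_force: [-0.3, 0.1, 0.5]
opening: 0.005
grasp_force: 0.0
```

Call:
send_rows(
  moves=[
    [[0,0,-0.0015,0,0,0,-1],[0,0,-0.0015,0,0,0,-1],[0,0,-0.001,0,0,0,-1],[0,0,0,0,0,0,-1]],
  ],
)

```text
clock: 16.4
eef_pos: [432.3, 86.3, 79.8]
tcp_rot: [-3.142, -0.001, 0.119]
contact_force: [-8.7, -1.4, 27.1]
opening: -0.001
grasp_force: 14.0
```

27 N at z 79.8 means the lid is on its stop. Lifting off and going behind and above the lever grip.

Call:
send_rows(
  moves=[
    [[0,0,0.005,0,0,0,-1],[0,0,0.03,0,0,0,-1],[0,0,0.045,0,0,0,-1],[0,0,0.045,0,0,0,-1],[0.005,-0.005,0.045,0,0,0,-1],[0.025,-0.025,0.03,0,0,0,-1],[0.035,-0.035,0,0,0,0,-1],[0.035,-0.035,0,0,0,0,-1],[0.03,-0.034,0,0,0,0,-1],[0,0,0,0,0,0,-1]],
  ],
)

```text
clock: 17.4
eef_pos: [565.1, -51.5, 278.2]
tcp_rot: [3.14, -0.002, 0.116]
contact_force: [0.2, 1.5, -0.0]
opening: 0.002
grasp_force: 0.0
```

```bash
python3 - <<'E'
from ov import *
s=sense();print(s['eef_pos'],s['contact_force'])
f=grab_frame('side');save('shut.png',over(f,np.array([555.6,102.5]),.119,(190,120,310,240),4.6))
E
```

```text
[565.10258898 -51.50132533 278.23235012] [ 0.20337126  1.49123254 -0.00688798]
```

View pics/shut.png

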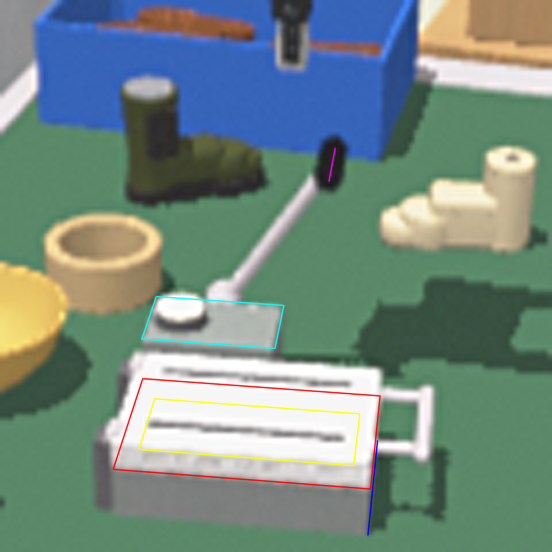

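The lid is shut and level, and the lever is at rest with its grip at crop (330,162). The fingers are above and behind the grip. Descending, then pressing.

Call:
send_rows(
  moves=[
    [[0,0.001,-0.02,0,0,0,-1],[0,0,-0.025,0,0,0,-1],[0,0,-0.018,0,0,0,-1],[0,0,0,0,0,0,-1],[-0.005,0,-0.002,0,0,0,-1],[-0.005,0,-0.002,0,0,0,-1],[-0.004,0,-0.001,0,0,0,-1],[0,0,0,0,0,0,-1]],
  ],
)

```text
clock: 18.25
eef_pos: [548.0, -46.7, 211.4]
tcp_rot: [3.141, -0.002, 0.119]
contact_force: [0.8, 0.8, 1.2]
opening: 0.004
grasp_force: 0.5
```

Call:
send_rows(
  moves=[
    [[-0.0103,-0.0012,-0.0059,0,0,0,-1],[-0.0099,-0.0012,-0.0066,0,0,0,-1],[0,0,0,0,0,0,-1]],
  ],
)

```text
clock: 18.55
eef_pos: [526.5, -49.4, 197.5]
tcp_rot: [-3.142, 0.001, 0.119]
contact_force: [2.4, 1.7, 2.4]
opening: -0.001
grasp_force: 1.6
```

Call:
send_rows(
  moves=[
    [[-0.009,-0.0011,-0.0073,0,0,0,-1],[-0.0085,-0.001,-0.0079,0,0,0,-1],[-0.008,-0.001,-0.0085,0,0,0,-1],[-0.007,-0.0009,-0.009,0,0,0,-1],[-0.0065,-0.0008,-0.0095,0,0,0,-1],[-0.006,-0.0007,-0.01,0,0,0,-1],[-0.005,-0.0006,-0.0103,0,0,0,-1],[-0.004,-0.0005,-0.0107,0,0,0,-1]],
  ],
)

```text
clock: 19.35
eef_pos: [473.6, -56.0, 124.2]
tcp_rot: [3.141, -0.001, 0.119]
contact_force: [6.0, 1.3, 6.0]
opening: 0.0
grasp_force: 3.3
```

Call:
send_rows(
  moves=[
    [[-0.003,-0.0004,-0.008,0,0,0,-1],[-0.002,-0.0003,-0.006,0,0,0,-1],[-0.001,0,-0.004,0,0,0,-1],[0,0,0,0,0,0,-1]],
  ],
)

```text
clock: 19.75
eef_pos: [467.4, -56.8, 106.1]
tcp_rot: [3.141, 0.0, 0.119]
contact_force: [3.9, -0.3, 6.9]
opening: -0.002
grasp_force: 3.5
```

Expected z at the stop is 102, so I'll go down gently until the force jumps.

Call:
send_rows(
  moves=[
    [[0,0,-0.002,0,0,0,-1],[0,0,-0.002,0,0,0,-1],[0,0,-0.001,0,0,0,-1],[0,0,0,0,0,0,-1]],
  ],
)

```text
clock: 20.15
eef_pos: [466.9, -56.8, 102.0]
tcp_rot: [3.141, 0.001, 0.119]
contact_force: [-1.7, 0.5, 20.9]
opening: -0.004
grasp_force: 10.5
```

Call:
send_rows(
  moves=[
    [[0,0,-0.0015,0,0,0,-1],[0,0,-0.001,0,0,0,-1],[0,0,0,0,0,0,-1]],
  ],
)

```text
clock: 20.45
eef_pos: [466.9, -56.9, 100.8]
tcp_rot: [3.141, 0.001, 0.119]
contact_force: [-8.6, 0.9, 42.8]
opening: 0.004
grasp_force: 21.5
```

The force rose past 9 N to 43 N, so the lever is at its stop. Following it back up.

Call:
send_rows(
  moves=[
    [[0,0,0.0045,0,0,0,-1],[0.003,0.0003,0.0075,0,0,0,-1],[0.005,0.0005,0.0107,0,0,0,-1],[0.005,0.0006,0.0103,0,0,0,-1],[0.006,0.0007,0.01,0,0,0,-1],[0.0065,0.0008,0.0095,0,0,0,-1],[0.007,0.0009,0.009,0,0,0,-1],[0.008,0.001,0.0085,0,0,0,-1],[0.0085,0.001,0.0079,0,0,0,-1],[0.009,0.0011,0.0073,0,0,0,-1]],
  ],
)

```text
clock: 21.45
eef_pos: [525.7, -49.7, 184.5]
tcp_rot: [-3.142, 0.001, 0.119]
contact_force: [1.5, -0.7, 2.6]
opening: -0.001
grasp_force: 1.3
```

Call:
send_rows(
  moves=[
    [[0.0099,0.0012,0.0066,0,0,0,-1],[0.0103,0.0012,0.0059,0,0,0,-1],[0.01,0.0012,0.006,0,0,0,-1],[0.01,0.0012,0.006,0,0,0,-1],[0.01,0,0.02,0,0,0,-1],[0,0,0.03,0,0,0,-1],[0,0,0.03,0,0,0,-1],[-0.01,-0.03,0.02,0,0,0,-1],[-0.02,-0.045,0,0,0,0,-1],[-0.02,-0.045,0,0,0,0,-1]],
  ],
)

```text
clock: 22.45
eef_pos: [525.7, -165.6, 309.6]
tcp_rot: [3.141, -0.0, 0.121]
contact_force: [0.5, -1.0, 1.0]
opening: 0.0
grasp_force: 0.0
```

Call:
send_rows(
  moves=[
    [[-0.02,-0.045,0,0,0,0,-1],[-0.02,-0.045,0,0,0,0,-1],[-0.02,-0.045,0,0,0,0,-1],[-0.02,-0.02,0,0,0,0,-1],[0,0,0,0,0,0,-1],[0,0,0,0,0,0,-1]],
  ],
)

```text
clock: 23.05
eef_pos: [445.6, -320.0, 308.8]
tcp_rot: [-3.141, 0.0, 0.117]
contact_force: [0.2, -0.2, -0.3]
opening: -0.003
grasp_force: 0.0
```

```bash
python3 - <<'E'
from ov import *
s=sense();print(s['eef_pos'],s['contact_force'])
a=[cv2.resize(grab_frame(n)['img'],(400,300),interpolation=cv2.INTER_AREA) for n in('top','side')]
b=[cv2.resize(over(grab_frame(n),np.array([555.6,102.5]),.119,w,4),(400,300)) for n,w in(('top',(205,155,305,230)),('side',(200,150,300,225)))]
save('end.png',np.vstack([np.hstack(a),np.hstack(b)]))
E
```

```text
[ 445.64349738 -319.98699617  308.77062871] [ 0.19476581 -0.2109461  -0.28776681]
```

View pics/end.png

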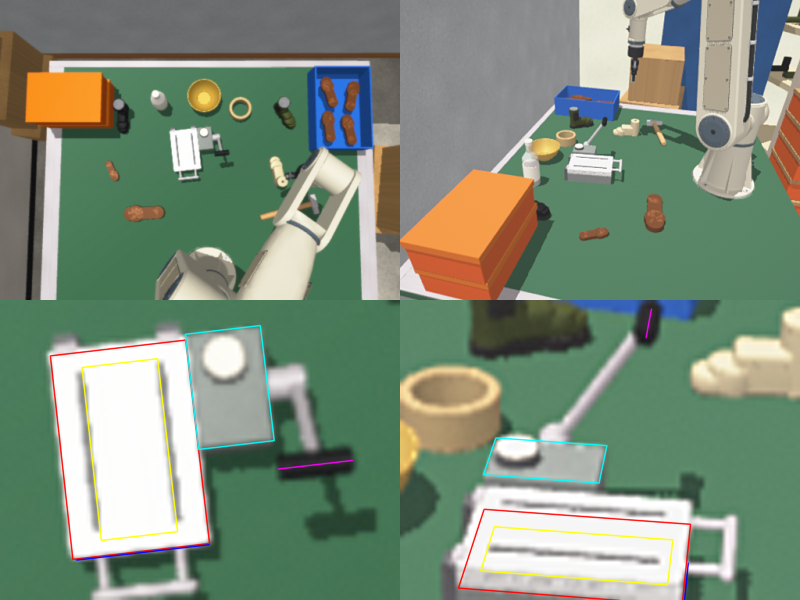

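The lid is shut with the sole under it. The lever grip is back on its rest line at (316,463), everything else is where it was, and the arm is clear.

```bash
python3 -c "from rig import sign_off;print(sign_off())"
```

```text
the job is handed in; nothing more can be done
None
```

The job is handed in at about 23 s of the 72 s: the sole lies flat in the pocket with its toe to the hinge, the lid was shut gently on it, the lever then went to its stop and back to rest, and nothing else on the table was moved.

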